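Point out the next sample and start the analyser

TASK

Show the overhead camera which gas sample is next: point down at the brown bottle with the blue cap, the fingertips over the middle of its cap and about two to three centimetres above it, and stay there for two seconds. Then press the green start key on the console all the way down and let it come back up. Do not touch, shift or lift any bottle, do not dip over the caps of the other bottles, and leave the other keys and things alone.

Things in the scene. Friction and masses are not known exactly. Their poses are not given: they have to be found in the camera images.
- tray: fixed pale-green open tray, 200 x 290 mm, rim 22 mm high, floor 5 mm thick; origin at the centre of its underside, on the work surface; the five bottles stand in it at least 75 mm apart (centre to centre). Tray and console may change sides
- amber_blue: THE NAMED BOTTLE: brown (amber) glass, blue cap; loose, 58 mm in diameter, 100 mm tall including the cap, 0.15 to 0.31 kg, closed; origin at the centre of its underside, z up
- amber_blue_top (a point): centre of the top of that bottle's cap (amber_blue), about 105 mm above the work surface
- clear_blue: another bottle: clear glass, blue cap; loose, 58 mm in diameter, 100 mm tall including the cap, 0.15 to 0.31 kg, closed; origin at the centre of its underside, z up
- clear_blue_top (a point): centre of the top of that bottle's cap (clear_blue), about 105 mm above the work surface
- amber_white: another bottle: brown (amber) glass, white cap; loose, 58 mm in diameter, 100 mm tall including the cap, 0.15 to 0.31 kg, closed; origin at the centre of its underside, z up
- amber_white_top (a point): centre of the top of that bottle's cap (amber_white), about 105 mm above the work surface
- clear_white: another bottle: clear glass, white cap; loose, 58 mm in diameter, 100 mm tall including the cap, 0.15 to 0.31 kg, closed; origin at the centre of its underside, z up
- clear_white_top (a point): centre of the top of that bottle's cap (clear_white), about 105 mm above the work surface
- amber_orange: another bottle: brown (amber) glass, orange cap; loose, 58 mm in diameter, 100 mm tall including the cap, 0.15 to 0.31 kg, closed; origin at the centre of its underside, z up
- amber_orange_top (a point): centre of the top of that bottle's cap (amber_orange), about 105 mm above the work surface
- console: fixed cream control console of the gas analyser, 180 x 200 mm, 45 mm high, pink screen on its far half (+x of its own frame); three keys in a row along its own y on the near half, 60 mm apart; origin at the centre of its underside
- start_key (a joint): travel of the green start key (at the console's +y end of the row): 0 released, 0.006 m fully pressed (downward); it springs back, fully down takes about 5 N
- start_key_top (a point): centre of the top of the green start key, 28 mm in diameter; released it is 67 mm above the work surface, 10 mm proud of its black round housing (44 mm in diameter, 12 mm high)
- pause_key (a joint): travel of the yellow key in the middle of the row, 0 to 0.006 m; not to be pressed
- stop_key (a joint): travel of the red key at the console's -y end, 0 to 0.006 m; not to be pressed
- beaker: loose glass beaker, 68 mm in diameter, 90 mm high, beyond the tray and console; origin under its centre
- jar: loose white jar with a black lid, 64 mm in diameter, 85 mm high; origin under its centre
- wrench: loose steel wrench, 160 mm long, lying flat; origin under its middle

How it is judged:
On the way, in this order (a step that is already met when the one before it is completed fails the run):
1. the tool point stays for two seconds (at least 1.8 s) over the cap of the brown bottle with the blue cap (within 20 mm sideways, 10 to 60 mm above the cap's top), not touching it (horizontal distance between the grasp point and amber_blue_top below 0.02 m and z of the grasp point in the frame of amber_blue_top between 0.01 and 0.06 m), for 1.8 s.
2. the green start key is pressed down (more than 4.5 of its 6 mm) (value of joint start_key above 0.0045 m), for 0.05 s.
At the end, for the whole second after the job is handed in: all three keys are up again (within 1.5 mm); every bottle stands upright and still within 10 mm of where it began; beaker, jar and wrench within 15 mm of where they began (value of joint each of start_key, pause_key, stop_key below 0.0015 m and distance of each of amber_blue, clear_blue, amber_white, clear_white, amber_orange from where it was at the start of the episode below 0.01 m and angle between each of amber_blue, clear_blue, amber_white, clear_white, amber_orange's own z axis and vertical below 0.1 rad and linear speed of each of amber_blue, clear_blue, amber_white, clear_white, amber_orange below 0.02 m/s and distance of each of beaker, jar, wrench from where it was at the start of the episode below 0.015 m); the robot touches nothing.
It fails at once if a bottle is touched by the robot (contact force between any of the fingers, the arm and amber_blue above 0.3 N or contact force between any of the fingers, the arm and clear_blue above 0.3 N or contact force between any of the fingers, the arm and amber_white above 0.3 N or contact force between any of the fingers, the arm and clear_white above 0.3 N or contact force between any of the fingers, the arm and amber_orange above 0.3 N).
It fails at once if a bottle is lifted, shifted by more than 10 mm or tipped (distance of any of amber_blue, clear_blue, amber_white, clear_white, amber_orange from where it was at the start of the episode above 0.01 m or angle between any of amber_blue, clear_blue, amber_white, clear_white, amber_orange's own z axis and vertical above 0.2 rad).
It fails at once if the fingers point at a wrong bottle: tool point within 20 mm sideways of its cap's centre and less than 60 mm above it ((horizontal distance between the grasp point and clear_blue_top below 0.02 m and z of the grasp point in the frame of clear_blue_top below 0.06 m) or (horizontal distance between the grasp point and amber_white_top below 0.02 m and z of the grasp point in the frame of amber_white_top below 0.06 m) or (horizontal distance between the grasp point and clear_white_top below 0.02 m and z of the grasp point in the frame of clear_white_top below 0.06 m) or (horizontal distance between the grasp point and amber_orange_top below 0.02 m and z of the grasp point in the frame of amber_orange_top below 0.06 m)).
It fails at once if the yellow or the red key is pressed (value of joint any of pause_key, stop_key above 0.003 m).
It fails at once if the beaker, jar or wrench is moved by more than 15 mm (distance of any of beaker, jar, wrench from where it was at the start of the episode above 0.015 m).
It also fails if it takes over 42 s, if anything falls off the work surface, if the arm or the gripper's body presses on something with over 40 N, if the wrist force passes 120 N, or if a joint passes its speed limit or range.

ROBOT

A 7-joint arm with a two-finger parallel gripper is mounted at the origin on the work surface. World frame = base frame: x ahead of the robot, y to its left, z up, the work surface at z = 0. Lengths are in m, angles in rad, forces in N, time in s.
With the tool pointing down it reaches from about 0.425 to 0.925 m from the base axis. Payload 6.8 kg.
Tool frame: the origin (TCP) lies between the finger pads, 19 mm behind the fingertips; this is the grasp point; z points along the fingers, y is the line along which they close (so a half turn about z gives the same grasp; the last joint's range is limited). The gripper opens to 85 mm and grips with 20 to 120 N. Pads are 22 mm wide; open, the fingers measure 114 mm over their backs; the gripper's body (76 mm by 85 mm) begins 54 mm behind the grasp point. The pads swing forward as they close: fully open they stand 13 mm farther back than shut.
Start: joints at [1.11, 0.477, 0.022, 1.555, -0.011, 1.109, -0.083], TCP at [0.233, -0.633, 0.25] pointing down, gripper open.
Joint ranges: [-2.96, 2.96], [-0.34, 2.1], [-1.41, 1.46], [0.24, 2.44], [-1.37, 4.51], [0.17, 1.92], [-2.96, 2.96]. Speed limits (rad/s): [2.39, 2.39, 3.14, 3.14, 3.14, 3.14, 3.14].

INTERFACE

Orientations are given as a unit quaternion [w, x, y, z].
In Python, from station import bot gives the robot as it stands.
- The arm moves only by the shell command python3 -m inch 'ROWS' [OPENING] [FORCE]. ROWS is JSON, a list of rows, each a list of 4 numbers: the shift along the tool's x, y, z in m, then the turn about the tool's z in degrees. A call has 1 to 12 rows; each row shifts and turns the commanded pose from where the row before left it, along the tool's axes as they then stand; what a row does not reach is not made up. A row lasts 1/10 s, in which the tool goes at most 50 mm and 8.59 degrees, less where a joint would pass 70% of its speed; a pose out of reach is approached as far as the arm can. A call is refused whole if a number of a shift passes 0.05 or a number of a turn 8.59, either way. A call with a gripper value outside its range is refused whole. OPENING is the finger opening in m, from 0 to 0.0854, set as the call begins (- or left out, the last holds). The fingers move at their own pace and stop on an object; FORCE is the grip in N (left out, the last holds). Time passes only in rows, so rows that do not move let the fingers close. It gives the time, the measured TCP pose, the force, the opening and the grip force at its end, in the units of the state.
- bot.get_obs(): the state, without advancing time (a new reading comes with each control period).
- bot.read_camera(name): name is "side" or "top" or "wrist"; returns a dict with "color" (480x640x3 uint8, red, green, blue), "mtx" (3x3 intrinsics, pixels), "world_from_camera" (4x4, takes a point from camera to world coordinates); the wrist camera has in their place "hand_eye" (4x4, takes a point from camera to tool coordinates, whose origin is the TCP and whose axes are the flange's). Camera axes: x right, y up, looking along -z (the intrinsics and any distortion apply to the point x, -y, -z); pixel columns grow to the right and rows downward; lengths in m; the calibration is good to about 2 mm. A picture is of the moment at which its call begins: read the wrist's pose just before it. There is no depth.
- bot.hand_in(): hands the job in; it is judged then, once.
The state is a dict: "t": time; "q": joint angles; "joint_vel": joint speeds; "joint_torque": joint torques, N m; "eef_pos": TCP position; "tool_rot": TCP orientation; "contact_force": force on the tool from outside, world axes, zero at the start; "torque": the same for the moment, N m; "gripper_width": opening from 0.0 (shut) to 1.0 (fully open); "grasp_force": force on a finger pad.
Only numpy, scipy, OpenCV 4.12 (cv2) and the standard library are available. Lean on these libraries where they do the work, as an engineer would, in place of code of your own. Each camera call takes 0.05 s, during which the arm holds its last target. There are 200 camera calls.

## Working session

There is one attempt and no reset: what is moved stays moved. The work goes in short steps, Python scripts to look and compute and a shell command to move; the robot and the scene stay as the last step left them, time stands still between calls to the robot, and variables do not carry over. Pictures are saved under pics/ and viewed, at most 10 in all, crops included, and the job is handed in when it is done.

```bash
mkdir -p pics; python3 - <<'E'
from station import bot
import cv2,numpy as np
o=bot.get_obs();print(o['t'],o['eef_pos'],o['tool_rot'],o['gripper_width'],o['contact_force'])
for n in('top','side'):
    r=bot.read_camera(n);cv2.imwrite(f'pics/{n}0.png',r['color'][...,::-1]);np.savez(f'{n}.npz',**{k:r[k] for k in('mtx','world_from_camera')})
    print({k:(v if k!='color' else 0) for k,v in r.items()})
E
```

```text
0.0 [ 0.23300088 -0.63289837  0.24900426] [-9.06581503e-04  9.84478619e-01  1.75502044e-01 -2.44552130e-04] 1.0010772026429526 [-0.20339671  0.55045774 -0.442018  ]
{'color': 0, 'mtx': array([[595.02570054,   0.        , 314.76655819],
       [  0.        , 595.02570054, 251.99032125],
       [  0.        ,   0.        ,   1.        ]]), 'world_from_camera': array([[-0.00509031,  0.99874723, -0.04978003,  0.54719265],
       [-0.99996298, -0.00473851,  0.00718251,  0.00191683],
       [ 0.00693763,  0.04981475,  0.99873438,  1.11433865],
       [ 0.        ,  0.        ,  0.        ,  1.        ]])}
{'color': 0, 'mtx': array([[602.22325548,   0.        , 321.44569804],
       [  0.        , 602.22325548, 235.45144735],
       [  0.        ,   0.        ,   1.        ]]), 'world_from_camera': array([[-0.72203917,  0.34737142, -0.59832478, -0.00406797],
       [-0.69143322, -0.33221637,  0.64152349,  0.62705349],
       [ 0.02407364,  0.87690671,  0.48005737,  0.57856741],
       [ 0.        ,  0.        ,  0.        ,  1.        ]])}
```

View pics/top0.png

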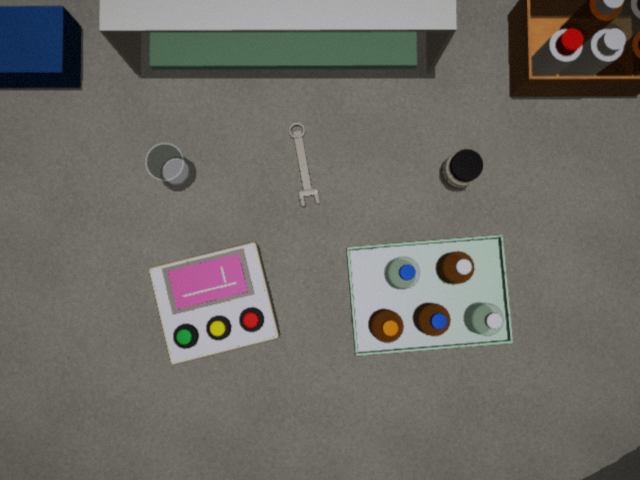

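View pics/side0.png

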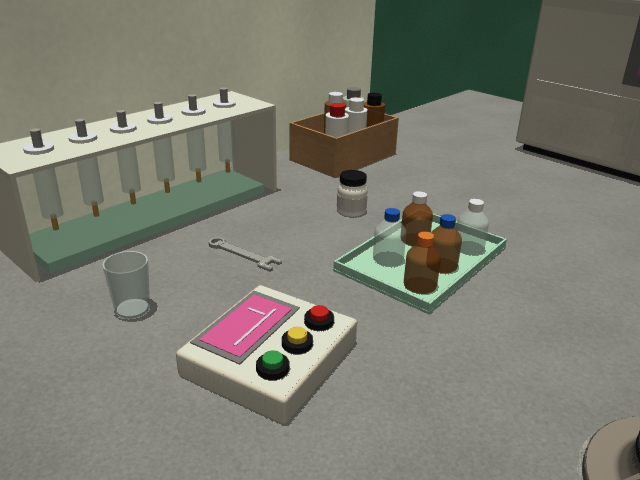

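The top view shows the amber bottle's blue cap at (439,321). The other caps are orange (390,328), clear/blue (407,272), amber/white (464,267) and clear/white (494,321), and the green key is at (184,336). In the side view the blue cap top is at about (447,219) and the green key at (273,357).

```bash
cat > h.py <<'E'
import numpy as np
from scipy.spatial.transform import Rotation as R
def ray(n,u,v,z):
    d=np.load(n+'.npz');K=d['mtx'];T=d['world_from_camera']
    c=np.linalg.inv(K)@[u,v,1];w=T[:3,:3]@(c*[1,-1,-1]);o=T[:3,3]
    return o+w*(z-o[2])/w[2]
def tool(o,target):
    q=o['tool_rot'];M=R.from_quat([q[1],q[2],q[3],q[0]]).as_matrix()
    return M.T@(np.array(target)-o['eef_pos']),M
E
python3 - <<'E'
from h import *
from station import bot
np.set_printoptions(precision=4,suppress=True)
for k,u,v,z in [('ab',439,321,.105),('ao',390,328,.105),('cb',407,272,.105),('aw',464,267,.105),('cw',494,321,.105),('green',184,336,.067),('yel',218,327,.067),('red',251,319.5,.067)]: print(k,ray('top',u,v,z))
print('side ab',ray('side',447.5,219,.105),'green',ray('side',273,357,.067))
o=bot.get_obs();t,M=tool(o,[0,0,0]);print(M)
print(tool(o,np.r_[ray('top',439,321,.105)[:2],.25])[0])
E
```

```text
ab [ 0.4797 -0.2148  0.105 ]
ao [ 0.4683 -0.1318  0.105 ]
cb [ 0.5628 -0.1617  0.105 ]
aw [ 0.5708 -0.2588  0.105 ]
cw [ 0.4791 -0.308   0.105 ]
green [0.4535 0.2236 0.067 ]
yel [0.4688 0.1643 0.067 ]
red [0.4816 0.1067 0.067 ]
side ab [ 0.4754 -0.208   0.105 ] green [0.4511 0.2243 0.067 ]
[[ 0.9384  0.3455 -0.0007]
 [ 0.3455 -0.9384  0.0015]
 [-0.0001 -0.0016 -1.    ]]
[ 0.3759 -0.3072 -0.0004]
```

```bash
python3 -m inch '[[0.015,-0.012,0,0],[0.03,-0.025,0,0],[0.035,-0.029,0,0],[0.035,-0.029,0,0],[0.035,-0.029,0,0],[0.035,-0.029,0,0],[0.035,-0.029,0,0],[0.035,-0.029,0,0],[0.035,-0.029,0,0],[0.03,-0.025,0,0],[0.02,-0.016,0,0],[0.01,-0.008,0,0]]' 0 && python3 -m inch '[[0.010,-0.008,0,0],[0.009,-0.008,0,0],[0,0,0,0],[0,0,0,0]]' && python3 - <<'E'
from h import *
from station import bot
import cv2
o=bot.get_obs();print(o['t'],o['eef_pos'],o['gripper_width'])
a=bot.read_camera('top')['color'];cv2.imwrite('pics/top1.png',a[...,::-1])
r=bot.read_camera('wrist');cv2.imwrite('pics/w1.png',r['color'][...,::-1])
np.savez('w1.npz',mtx=r['mtx'],he=r['hand_eye'],p=o['eef_pos'],q=o['tool_rot']);print(r['mtx'],r['hand_eye'])
print(tool(o,[.479,-.213,.149])[0])
E
```

```text
t: 1.3
eef_pos: [0.463, -0.2386, 0.2498]
tool_rot: [-0.0, 0.984, 0.177, 0.0]
contact_force: [-0.3, -0.2, -0.3]
gripper_width: -0.001
grasp_force: 0.0
t: 1.7
eef_pos: [0.4737, -0.2206, 0.2499]
tool_rot: [0.0, 0.985, 0.175, -0.0]
contact_force: [0.1, -0.1, -0.8]
gripper_width: -0.001
grasp_force: 0.0
1.7 [ 0.47374198 -0.22056048  0.24991327] -0.0007206830170619718
[[341.70251911   0.         320.50632572]
 [  0.         341.70251911 234.45597432]
 [  0.           0.           1.        ]] [[ 3.37985569e-05  9.47025286e-01  3.21159004e-01  8.25962037e-02]
 [ 9.99999905e-01  1.07329890e-04 -4.21730892e-04  2.48688830e-04]
 [-4.33859779e-04  3.21158988e-01 -9.47025193e-01 -1.24324587e-01]
 [ 0.00000000e+00  0.00000000e+00  0.00000000e+00  1.00000000e+00]]
[ 0.00759116 -0.00530663  0.10090842]
```

View pics/w1.png

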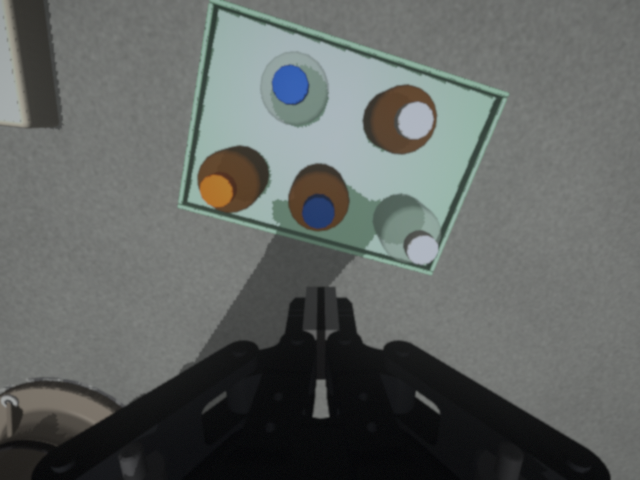

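The wrist view shows the brown bottle's blue cap at about (318,212), straight ahead of the closed fingers.

```bash
python3 - <<'E'
from h import *
from station import bot
d=np.load('w1.npz')
c=np.linalg.inv(d['mtx'])@[318.5,212,1];H=d['he']
q=d['q'];M=R.from_quat([q[1],q[2],q[3],q[0]]).as_matrix()
o=M@H[:3,3]+d['p'];w=M@H[:3,:3]@(c*[1,-1,-1]);P=o+w*(.105-o[2])/w[2];print(P)
print(tool(bot.get_obs(),[P[0],P[1],.149])[0])
E
```

```text
[ 0.48319187 -0.21577648  0.105     ]
[ 0.01086602 -0.00148327  0.1009055 ]
```

```bash
python3 -m inch '[[0.004,-0.001,0,0],[0.004,-0.002,0.01,0],[0,0,0.015,0],[0,0,0.02,0],[0,0,0.02,0],[0,0,0.015,0],[0,0,0.01,0],[0,0,0.007,0],[0,0,0.004,0],[0,0,0,0],[0,0,0,0],[0,0,0,0]]' 0 && python3 - <<'E'
from station import bot
import cv2
a=bot.read_camera('side')['color'];cv2.imwrite('pics/s2.png',cv2.resize(a[120:320,340:560,::-1],None,fx=3,fy=3,interpolation=2))
E
```

```text
t: 3.0
eef_pos: [0.481, -0.2143, 0.1496]
tool_rot: [0.0, 0.984, 0.175, 0.001]
contact_force: [0.1, 0.7, -0.3]
gripper_width: 0.002
grasp_force: 0.0
```

View pics/s2.png

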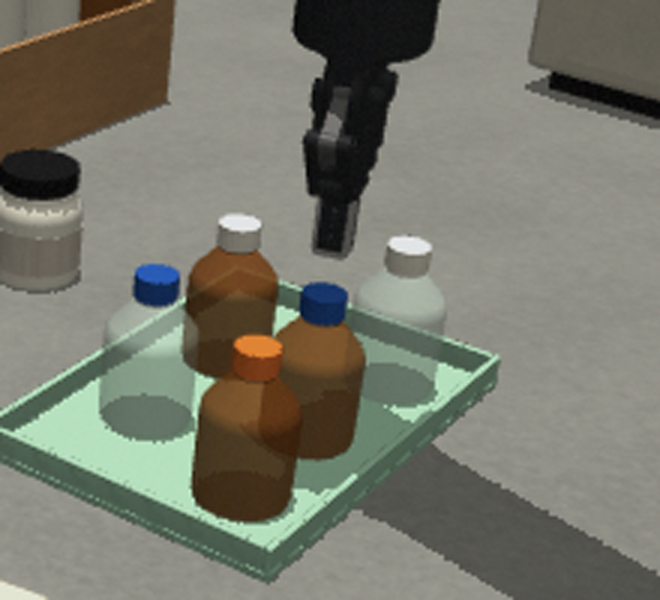

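The fingertips are just above the blue cap of the brown bottle (tip at crop (332,255), cap at (325,290)), with clearance. Now I hold, rise and cross to the console.

```bash
Z='x'; python3 -m inch '[[0,0,0,0],[0,0,0,0],[0,0,0,0],[0,0,0,0],[0,0,0,0],[0,0,0,0],[0,0,0,0],[0,0,0,0],[0,0,0,0],[0,0,0,0],[0,0,0,0],[0,0,0,0]]' && python3 -m inch '[[0,0,0,0],[0,0,0,0],[0,0,0,0],[0,0,0,0],[0,0,0,0],[0,0,0,0],[0,0,0,0],[0,0,0,0],[0,0,0,0],[0,0,0,0],[0,0,0,0],[0,0,0,0]]' && python3 -m inch '[[0,0,-0.01,0],[0,0,-0.02,0],[0,0,-0.025,0],[0,0,-0.025,0],[0,0,-0.015,0],[0,0,-0.005,0],[0,0,0,0]]' && python3 -m inch '[[0.005,-0.016,0,0],[0.009,-0.03,0,0],[0.012,-0.04,0,0],[0.012,-0.04,0,0],[0.012,-0.04,0,0],[0.012,-0.04,0,0],[0.012,-0.04,0,0],[0.012,-0.04,0,0],[0.012,-0.04,0,0],[0.012,-0.04,0,0],[0.009,-0.03,0,0],[0.006,-0.02,0,0]]' && python3 -m inch '[[0,-0.005,0,0],[0,0,0,0],[0,0,0,0]]' && python3 - <<'E'
from h import *
from station import bot
import cv2
o=bot.get_obs();print(o['t'],o['eef_pos'])
r=bot.read_camera('wrist');cv2.imwrite('pics/w3.png',r['color'][...,::-1])
np.savez('w3.npz',mtx=r['mtx'],he=r['hand_eye'],p=o['eef_pos'],q=o['tool_rot'])
print(tool(o,[.4535,.2236,.12])[0])
E
```

```text
t: 4.25
eef_pos: [0.4806, -0.2142, 0.149]
tool_rot: [0.0, 0.984, 0.175, 0.0]
contact_force: [-0.6, -0.2, -0.1]
gripper_width: 0.001
grasp_force: 0.0
t: 5.45
eef_pos: [0.4806, -0.2142, 0.149]
tool_rot: [-0.0, 0.984, 0.175, 0.0]
contact_force: [0.1, -0.3, -0.2]
gripper_width: -0.006
grasp_force: 0.0
t: 6.15
eef_pos: [0.4809, -0.2143, 0.2499]
tool_rot: [0.0, 0.984, 0.175, 0.001]
contact_force: [0.6, -0.7, -0.4]
gripper_width: -0.003
grasp_force: 0.0
t: 7.35
eef_pos: [0.4529, 0.222, 0.248]
tool_rot: [-0.0, 0.984, 0.177, -0.001]
contact_force: [0.2, 0.1, -0.6]
gripper_width: -0.002
grasp_force: 0.0
t: 7.65
eef_pos: [0.4525, 0.2225, 0.2484]
tool_rot: [0.001, 0.985, 0.175, -0.001]
contact_force: [-0.6, -0.3, 0.4]
gripper_width: -0.006
grasp_force: 0.0
7.65 [0.4524527  0.22251901 0.24838367]
[ 0.00152549 -0.00076366  0.12838116]
```

View pics/w3.png

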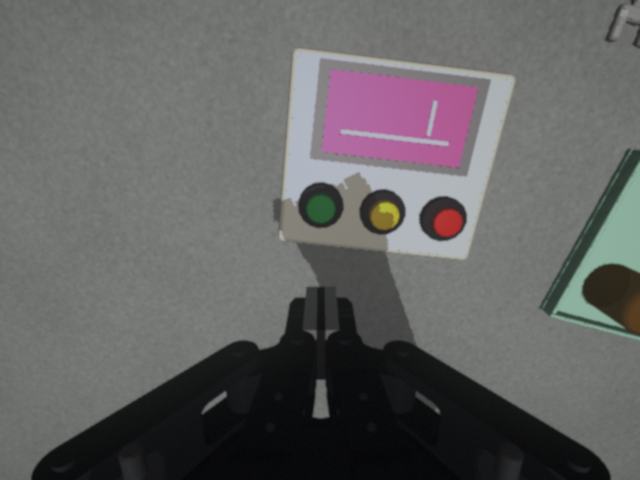

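The wrist view shows the green key at about (321,209), straight ahead of the fingers. I check its position while descending.

```bash
python3 - <<'E'
from h import *
d=np.load('w3.npz')
c=np.linalg.inv(d['mtx'])@[321,209,1];H=d['he']
q=d['q'];M=R.from_quat([q[1],q[2],q[3],q[0]]).as_matrix()
o=M@H[:3,3]+d['p'];w=M@H[:3,:3]@(c*[1,-1,-1]);print(o+w*(.067-o[2])/w[2])
E
python3 -m inch '[[0.002,-0.001,0,0],[0.001,0,0.01,0],[0,0,0.02,0],[0,0,0.025,0],[0,0,0.025,0],[0,0,0.025,0],[0,0,0.02,0],[0,0,0.01,0],[0,0,0.005,0],[0,0,0.003,0],[0,0,0,0],[0,0,0,0]]'
```

```text
[0.45603503 0.22277428 0.067     ]
t: 8.9
eef_pos: [0.4554, 0.2264, 0.1067]
tool_rot: [-0.0, 0.984, 0.175, 0.001]
contact_force: [0.3, -1.2, 0.3]
gripper_width: 0.0
grasp_force: 0.0
```

```bash
python3 -m inch '[[-0.001,0.003,0.004,0],[0,0,0.005,0],[0,0,0.005,0],[0,0,0.003,0],[0,0,0.001,0],[0,0,0.001,0],[0,0,0.001,0],[0,0,0.001,0],[0,0,0,0],[0,0,0,0]]'
```

```text
t: 9.9
eef_pos: [0.4551, 0.223, 0.0852]
tool_rot: [-0.0, 0.984, 0.175, 0.0]
contact_force: [-1.2, -0.4, 1.9]
gripper_width: -0.002
grasp_force: 0.8
```

```bash
python3 -m inch '[[0,0,0.001,0],[0,0,0.001,0],[0,0,0.001,0],[0,0,0.001,0],[0,0,0.001,0],[0,0,0,0],[0,0,0,0]]'; python3 -m inch '[[0,0,0.001,0],[0,0,0.001,0],[0,0,0,0],[0,0,0,0],[0,0,0,0]]'
```

```text
t: 10.6
eef_pos: [0.4551, 0.2231, 0.0801]
tool_rot: [-0.0, 0.984, 0.176, 0.0]
contact_force: [-0.2, -0.5, 4.8]
gripper_width: -0.002
grasp_force: 2.3
t: 11.1
eef_pos: [0.4552, 0.2231, 0.0795]
tool_rot: [0.0, 0.984, 0.175, 0.0]
contact_force: [-6.3, -2.6, 21.6]
gripper_width: -0.0
grasp_force: 11.0
```

The key is at its stop: the force rose to 21 N and the TCP stopped at 0.0795. Now I release it and rise.

```bash
python3 -m inch '[[0,0,-0.005,0],[0,0,-0.01,0],[0,0,-0.02,0],[0,0,-0.025,0],[0,0,-0.03,0],[0,0,-0.025,0],[0,0,-0.015,0],[0,0,-0.005,0],[0,0,0,0],[0,0,0,0],[0,0,0,0]]'; python3 - <<'E'
from station import bot
import cv2
cv2.imwrite('pics/s4.png',bot.read_camera('side')['color'][...,::-1])
E
```

```text
t: 12.2
eef_pos: [0.4544, 0.2225, 0.2119]
tool_rot: [0.0, 0.984, 0.176, -0.001]
contact_force: [-1.2, -0.1, 0.3]
gripper_width: -0.0
grasp_force: 0.0
```

View pics/s4.png

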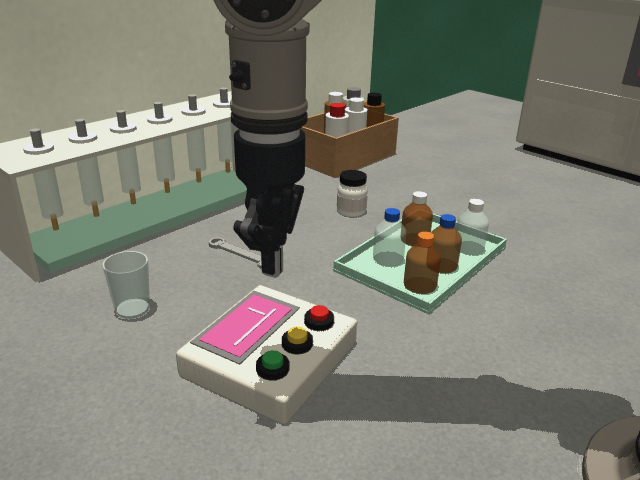

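The side view shows all three keys up (green at (273,358)). The bottles, beaker, jar and wrench are where they began, and the gripper is clear of everything.

```bash
python3 -c "from station import bot;print(bot.hand_in())"
```

```text
the job is handed in; nothing more can be done
None
```

I held the fingertips about 25 mm over the blue cap of the brown bottle for more than two seconds, pressed the green start key down to its stop and let it come back up, and handed the job in; the last picture showed nothing else moved, and no verdict came back.

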